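# Sweep the binder clips into the carton tray

## Task

Tidy the signing table: with the fingertips, sweep the three loose binder clips across the table top and through the open side of the low cardboard tray, until all three lie inside it, clear of its open edge. Push them only, never pick one up off the table, and leave the stamp, jar, glue stick and the other things on the table where they stand.

Things in the scene. Friction and masses are not known exactly. Their poses are not given: they have to be found in the camera images.
- tray: low cardboard tray, fixed to the table: three walls 40 mm high and 5 mm thick round a floor 220 mm wide (x) and 120 mm deep (y), open towards its -y side. The floor is paper thin, level with the table, without a lip or step. Origin at table height in the middle of the open edge; +y points into the tray, so the inside is x from -110 to 110 mm and y from 0 to 120 mm in its frame. Its +y points roughly to the robot's left
- clip_a: black folded-steel binder clip, lying on its side with its wire loops folded flat, 32 (its x) x 24 (its y) x 15 mm high, about 20 g; origin at the centre of its underside. It slides on the table and cannot roll. All three are alike
- clip_b: black folded-steel binder clip, lying on its side with its wire loops folded flat, 32 (its x) x 24 (its y) x 15 mm high, about 20 g; origin at the centre of its underside. It slides on the table and cannot roll. All three are alike
- clip_c: black folded-steel binder clip, lying on its side with its wire loops folded flat, 32 (its x) x 24 (its y) x 15 mm high, about 20 g; origin at the centre of its underside. It slides on the table and cannot roll. All three are alike
- stamp: wooden hand stamp, leave alone: block 34 x 34 x 16 mm with a turned knob, 55 mm high in all; stands upright among the clips, origin at the centre of its underside
- ink_jar: small ink jar, leave alone: 40 mm across, 50 mm high, origin at the centre of its underside
- glue_stick: standing glue stick, leave alone: 30 mm across, 56 mm high, origin at the centre of its underside
- tape_roll: small roll of brown packing tape lying flat, leave alone: 60 mm across, 24 mm high, origin at the centre of its underside
- marker_cup: steel cup with marker pens, leave alone: 76 mm across, 90 mm high, pens reach 136 mm; origin at the centre of its underside
- sharpener: small metal pencil sharpener, leave alone: 26 x 18 x 13 mm, origin at the centre of its underside
There are look-alikes about, which are no part of the job. What is shaped like the clip_c but purple is not meant.

How it is judged:
By the outcome, as a careful person would: the job done as asked, in the order asked, and still so for the second after the job is handed in, with the robot touching nothing.
It also fails if it takes over 69 s, if anything falls off the work surface, if the arm or the gripper's body presses on something with over 40 N, if the wrist force passes 120 N, or if a joint passes its speed limit or range.

## Robot

A 6-joint arm with a two-finger parallel gripper is mounted at the origin on the work surface. World frame = base frame: x ahead of the robot, y to its left, z up, the work surface at z = 0. Lengths are in m, angles in rad, forces in N, time in s.
With the tool pointing down it reaches from about 0.3 to 0.875 m from the base axis. Payload 6.4 kg.
Tool frame: the origin (TCP) lies between the finger pads; the fingertips stand ahead of it and the grasp point (between the pads) lies 11 mm behind it (arm.tip_extent is the z of the fingertips in the tool frame, in m); z points along the fingers, y is the direction in which the jaws open and shut (so a half turn about z gives the same grasp; the last joint's range is limited). The gripper opens to 85 mm and grips with 20 to 120 N. Pads are 22 mm wide; open, the fingers measure 114 mm over their backs; the gripper's body (76 mm by 85 mm) begins 54 mm behind the grasp point. The pads swing forward as they close: fully open they stand 13 mm farther back than shut.
Start: joints at [0.941, 0.181, 1.607, -0, 1.354, -0.206], TCP at [0.236, 0.524, 0.239] pointing down, gripper open.
Joint ranges: [-2.99, 2.99], [-0.89, 2.07], [0.3, 2.58], [-1.14, 4.28], [0, 2.63], [-3.12, 3.12]. Speed limits (rad/s): [2.57, 2.57, 3.01, 3.14, 3.14, 3.14].

## Interface

Orientations are given as a unit quaternion [w, x, y, z].
In Python, from workcell import arm, cams gives the robot as it stands.
- The arm moves only by the tool play_rows, never from a script. Its argument "series" is a list of rows, each an object of numbers: "ax", "ay", "az": the turn, a rotation vector about the tool's x, y, z in degrees; "x", "y", "z": the shift along the tool's x, y, z in cm; "jaw": the opening, from 0 (shut) to 1 (fully open). In form: [{"ax": .., "ay": .., "az": .., "x": .., "y": .., "z": .., "jaw": ..}, ...]. A call has 1 to 20 rows; each row is the pose to reach, as a shift and turn from the pose commanded when the call began, along the tool's axes at that moment; what a row does not reach only later rows make up. A row lasts 1/8 s, in which the tool goes at most 62.5 mm and 10.7 degrees, less where a joint would pass 70% of its speed; a pose out of reach is approached as far as the arm can. A call with a gripper value outside its range is refused whole. The fingers move at their own pace and stop on an object; "grip_force" is the grip in N (left out, the last holds). Time passes only in rows, so rows that repeat a pose let the fingers close. It gives the time, the measured TCP pose, the force and the opening at its end, in the units of the state.
- arm.get_state(): the state, without advancing time (a new reading comes with each control period).
- cams.camera(name): name is "scene" or "top" or "wrist"; returns the picture (400x640x3 uint8, red, green, blue); there is no depth.
- cams.camera_model(name): a dict with "K" (3x3 intrinsics, pixels), "xyz" and "rotation" of the camera in the world. Camera axes: x right, y up, looking along -z (the intrinsics and any distortion apply to the point x, -y, -z); pixel columns grow to the right and rows downward; lengths in m; the calibration is good to about 2 mm. A picture is of the moment at which its call begins: read the wrist's pose just before it. camera_model takes no time and is no camera call; for the wrist camera it gives the pose at the moment of the call.
- arm.close_job(): hands the job in, once; it reports no verdict.
The state is a dict: "time": time; "joints": joint angles; "dq": joint speeds; "effort": joint torques, N m; "tcp_pos": TCP position; "ee_rot": TCP orientation; "contact_force": force on the tool from outside, world axes, zero at the start; "moment": the same for the moment, N m; "gripper_width": finger opening in m.
Only numpy, scipy, OpenCV 4.12 (cv2) and the standard library are available. Lean on these libraries where they do the work, as an engineer would, in place of code of your own. Each camera call takes 0.05 s, during which the arm holds its last target.

## Working session

There is one attempt and no reset: what is moved stays moved. The work goes in short steps, Python scripts to look and compute and a tool call to move; the robot and the scene stay as the last step left them, time stands still between calls to the robot, and variables do not carry over. Pictures are saved under pics/ and viewed, and the job is handed in when it is done.

Besides the shell and the picture viewer there is one more tool, called after ">>>" as name(argument=value, ...) on one line, values as JSON. play_rows: Moves the arm, as the interface text tells. Its arguments: {"type":"object","properties":{"series":{"type":"array","items":{"type":"object","properties":{"ax":{"type":"number"},"ay":{"type":"number"},"az":{"type":"number"},"x":{"type":"number"},"y":{"type":"number"},"z":{"type":"number"},"jaw":{"type":"number"}}}},"grip_force":{"type":"number"}},"required":["series"]}

```bash
ls; mkdir -p pics; python3 - <<'E'
from workcell import arm, cams
import cv2
s=arm.get_state(); print(s['time'],s['tcp_pos'],s['ee_rot'],s['gripper_width'],arm.tip_extent)
for n in ('top','scene','wrist'):
    m=cams.camera_model(n); print(n,m)
    cv2.imwrite(f'pics/{n}0.png',cams.camera(n)[:,:,::-1])
E
```

```text
pics
0.0 [0.23611474 0.52371326 0.23840117] [-3.37143014e-04  2.10304319e-01  9.77635590e-01 -7.96019494e-04] 0.08521404116179687 0.008
top {'K': array([[372.24744721,   0.        , 319.20622134],
       [  0.        , 372.24744721, 195.11838502],
       [  0.        ,   0.        ,   1.        ]]), 'xyz': array([ 0.38240484, -0.02284013,  1.142347  ]), 'rotation': array([-0.69462945, -0.07402802,  0.0636237 ,  0.71271439])}
scene {'K': array([[364.66588358,   0.        , 323.37584953],
       [  0.        , 364.66588358, 205.97655892],
       [  0.        ,   0.        ,   1.        ]]), 'xyz': array([ 1.0586512 , -0.23243519,  0.73031786]), 'rotation': array([0.80783287, 0.26380029, 0.16885923, 0.49930154])}
wrist {'K': array([[357.43874852,   0.        , 324.48884316],
       [  0.        , 357.43874852, 203.94578316],
       [  0.        ,   0.        ,   1.        ]]), 'xyz': array([0.17234528, 0.5520059 , 0.37290513]), 'rotation': array([ 0.83208077, -0.11649568, -0.0743443 ,  0.53716224])}
```

View pics/top0.png

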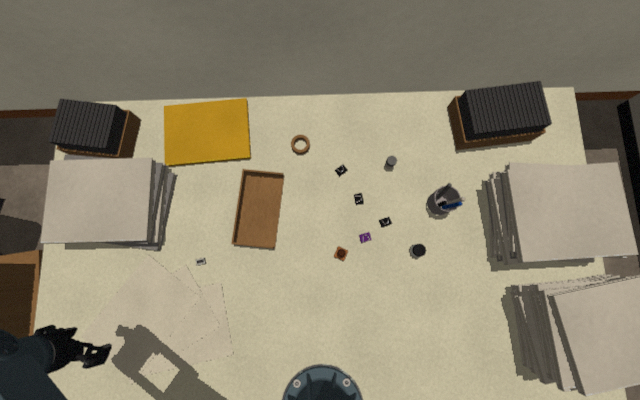

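View pics/scene0.png

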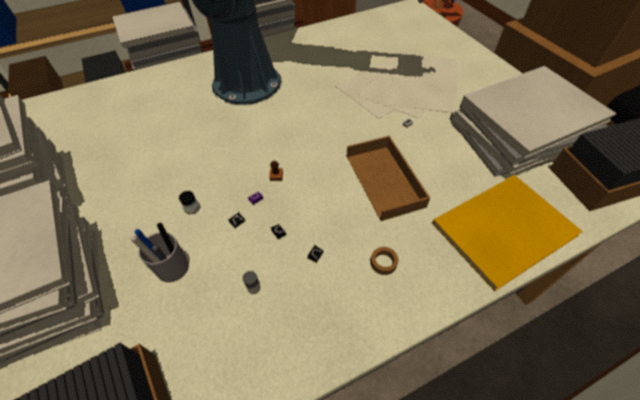

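View pics/wrist0.png

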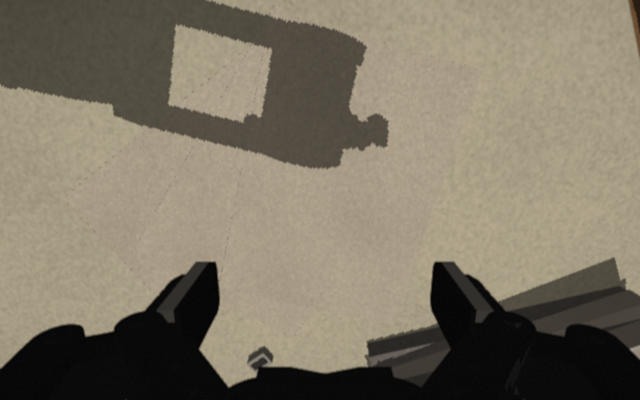

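In the top view there are three black clips at (341,170), (359,199) and (385,222). The purple look-alike at (365,238) is excluded by its colour. The stamp is at (341,254), and the tray spans (234–284, 170–248), with its open side to the right. I'll measure these and confirm them in an enlarged crop.

```bash
cat > h.py <<'E'
import numpy as np, cv2
from scipy.spatial.transform import Rotation as R
def rot(q): return R.from_quat([q[1],q[2],q[3],q[0]]).as_matrix()
def ray(m,px,z):
    K=m['K'];d=np.array([(px[0]-K[0,2])/K[0,0],-(px[1]-K[1,2])/K[1,1],-1.]);d=rot(m['rotation'])@d
    c=np.array(m['xyz']);return (c+d*(z-c[2])/d[2])[:2]
def proj(m,p):
    v=rot(m['rotation']).T@(np.array(p)-m['xyz']);K=m['K']
    return np.array([K[0,0]*v[0]/-v[2]+K[0,2],K[1,1]*-v[1]/-v[2]+K[1,2]])
E
python3 - <<'E'
from workcell import arm,cams
from h import *
im=cv2.imread('pics/top0.png');m=cams.camera_model('top')
c=im[130:270,225:465];cv2.imwrite('pics/crop0.png',cv2.resize(c,None,fx=3.3,fy=3.3,interpolation=cv2.INTER_CUBIC))
g=im.max(axis=2);mask=(g<75).astype(np.uint8)*255
roi=np.zeros_like(mask);roi[130:275,225:465]=1;mask*=roi
n,l,st,ce=cv2.connectedComponentsWithStats(mask)
for i in range(1,n):
    if st[i,4]>8: print('dark',ce[i].round(1),st[i],ray(m,ce[i],.012).round(4))
hsv=cv2.cvtColor(im,cv2.COLOR_BGR2HSV)
for nm,lo,hi in (('purple',(125,60,20),(165,255,255)),('brown',(5,120,40),(18,255,210))):
    k=cv2.inRange(hsv,lo,hi)*roi
    n,l,st,ce=cv2.connectedComponentsWithStats(k)
    for i in range(1,n):
        if st[i,4]>15: print(nm,ce[i].round(1),st[i],ray(m,ce[i],.01).round(4))
E
```

```text
dark [458.5 139.3] [452 130  13  20 192] [ 0.7739 -0.4543]
dark [298.9 139.3] [294 138  11   5  21] [0.7893 0.0516]
dark [300.8 152. ] [293 150  15   4  20] [0.7468 0.0462]
dark [388.1 164.4] [385 161   8   7  27] [ 0.698  -0.2273]
dark [340.8 170. ] [335 165  12  11  61] [ 0.6843 -0.0784]
dark [250.1 192.2] [234 171  49  71 299] [0.621  0.2057]
dark [443.4 200.2] [427 184  33  31 537] [ 0.5795 -0.3895]
dark [358.5 199.4] [355 194   8  11  48] [ 0.5892 -0.1295]
dark [384.4 221.6] [379 217  12  10  68] [ 0.5181 -0.2052]
dark [418.3 250. ] [412 244  14  13 129] [ 0.4303 -0.3016]
dark [340.6 253.4] [337 250   8   9  52] [ 0.4259 -0.0686]
purple [364.3 237.1] [360 233  11  10  64] [ 0.4731 -0.1423]
brown [459.2 138.3] [453 130  12  19 182] [ 0.7778 -0.4578]
brown [299.9 143.7] [291 135  18  19 147] [0.7751 0.0488]
brown [257.7 208.8] [ 232  170   51   78 3145] [0.5683 0.182 ]
brown [340.4 253.2] [334 247  14  13 114] [ 0.4265 -0.0683]
```

View pics/crop0.png

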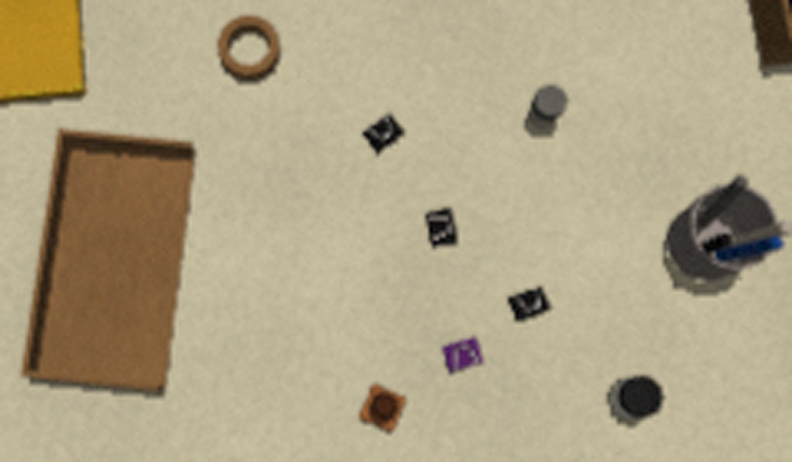

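```bash
cat >> h.py <<'E'
import json
def move(state,xy,z,az,):
    """tool-frame shift(cm) & az turn(deg) to reach world xy,z with tool x at azimuth az, pointing down"""
    Rt=rot(state['ee_rot']); p=np.array(state['tcp_pos'])
    d=Rt.T@(np.array([xy[0],xy[1],z])-p)*100
    a=np.radians(az);x=np.array([np.cos(a),np.sin(a),0]);T=np.stack([x,np.cross([0,0,-1],x),[0,0,-1]],1)
    rv=np.degrees(R.from_matrix(Rt.T@T).as_rotvec())
    return d.round(2),rv.round(1)
E
python3 - <<'E'
from workcell import arm,cams
from h import *
m=cams.camera_model('top')
for z in (0,.04):
    P=[ray(m,(225+u/3.3,130+v/3.3),z) for u,v in ((60,130),(193,143),(163,393),(25,378))]
    print(z,np.round(P,4).tolist())
s=arm.get_state()
for xy,az in (((.693,-.122),100),):
    print(move(s,xy,.15,az))
E
```

```text
0 [[0.6983, 0.2313], [0.6817, 0.1028], [0.4444, 0.1319], [0.4613, 0.2601]]
0.04 [[0.6872, 0.2224], [0.6712, 0.0984], [0.4422, 0.1265], [0.4586, 0.2502]]
(array([-68.2 , -40.07,   8.89]), array([-0.1,  0. , 55.7]))
```

```bash
python3 - <<'E'
from workcell import arm,cams
from h import *
s=arm.get_state();print(move(s,(.694,-.122),.12,102.8))
E
```

```text
(array([-68.29, -40.02,  11.89]), array([-0.1,  0. , 52.9]))
```

>>> play_rows(series=[{"x":-5,"y":-3,"z":0,"az":4,"jaw":0.1},{"x":-10,"y":-6,"z":0,"az":8,"jaw":0.1},{"x":-15,"y":-9,"z":0,"az":12,"jaw":0.1},{"x":-20,"y":-12,"z":0,"az":16,"jaw":0.1},{"x":-25,"y":-15,"z":0,"az":20,"jaw":0.1},{"x":-30,"y":-18,"z":0,"az":24,"jaw":0.1},{"x":-35,"y":-21,"z":0,"az":28,"jaw":0.1},{"x":-40,"y":-24,"z":0,"az":32,"jaw":0.1},{"x":-45,"y":-27,"z":0,"az":36,"jaw":0.1},{"x":-50,"y":-30,"z":1,"az":40,"jaw":0.1},{"x":-55,"y":-33,"z":3,"az":44,"jaw":0.1},{"x":-60,"y":-36,"z":5,"az":48,"jaw":0.1},{"x":-64,"y":-38,"z":8,"az":51,"jaw":0.1},{"x":-67,"y":-39.5,"z":10,"az":52.9,"jaw":0.1},{"x":-68.3,"y":-40,"z":11.9,"az":52.9,"jaw":0.1},{"x":-68.3,"y":-40,"z":11.9,"az":52.9,"jaw":0.1},{"x":-68.3,"y":-40,"z":11.9,"az":52.9,"jaw":0.1}])

```text
invalid input
```

>>> play_rows(series=[{"ax":0,"ay":0,"az":4,"x":-5,"y":-3,"z":0,"jaw":0.1},{"ax":0,"ay":0,"az":8,"x":-10,"y":-6,"z":0,"jaw":0.1},{"ax":0,"ay":0,"az":12,"x":-15,"y":-9,"z":0,"jaw":0.1},{"ax":0,"ay":0,"az":16,"x":-20,"y":-12,"z":0,"jaw":0.1},{"ax":0,"ay":0,"az":20,"x":-25,"y":-15,"z":0,"jaw":0.1},{"ax":0,"ay":0,"az":24,"x":-30,"y":-18,"z":0,"jaw":0.1},{"ax":0,"ay":0,"az":28,"x":-35,"y":-21,"z":0,"jaw":0.1},{"ax":0,"ay":0,"az":32,"x":-40,"y":-24,"z":0,"jaw":0.1},{"ax":0,"ay":0,"az":36,"x":-45,"y":-27,"z":0,"jaw":0.1},{"ax":0,"ay":0,"az":40,"x":-50,"y":-30,"z":1,"jaw":0.1},{"ax":0,"ay":0,"az":44,"x":-55,"y":-33,"z":3,"jaw":0.1},{"ax":0,"ay":0,"az":48,"x":-60,"y":-36,"z":5,"jaw":0.1},{"ax":0,"ay":0,"az":51,"x":-64,"y":-38,"z":8,"jaw":0.1},{"ax":0,"ay":0,"az":52.9,"x":-67,"y":-39.5,"z":10,"jaw":0.1},{"ax":0,"ay":0,"az":52.9,"x":-68.3,"y":-40,"z":11.9,"jaw":0.1},{"ax":0,"ay":0,"az":52.9,"x":-68.3,"y":-40,"z":11.9,"jaw":0.1},{"ax":0,"ay":0,"az":52.9,"x":-68.3,"y":-40,"z":11.9,"jaw":0.1}], grip_force=20)

```text
time: 2.28
tcp_pos: [0.6944, -0.1208, 0.1207]
ee_rot: [-0.0, 0.624, 0.782, 0.0]
contact_force: [0.3, 0.3, 1.3]
gripper_width: 0.0085
```

```bash
python3 - <<'E'
from workcell import arm,cams
from h import *
print(arm.tip_extent)
m=cams.camera_model('wrist')
im=cams.camera('wrist')[:,:,::-1].copy()
for p in ((.684,-.078,.012),(.589,-.13,.012),(.694,-.122,.0)):
    print(proj(m,p).round(0))
cv2.imwrite('pics/w1.png',im)
cv2.imwrite('pics/t1.png',cv2.resize(cams.camera('top')[110:290,220:480,::-1],None,fx=3,fy=3,interpolation=cv2.INTER_CUBIC))
s=arm.get_state();print(s['time'],move(s,(.694,-.122),.012,102.8),move(s,(.631,.155),.012,102.8))
E
```

```text
0.008
[325. 141.]
[175. 184.]
[325. 201.]
2.375 (array([-0.1 , -0.13, 10.97]), array([0.1, 0. , 0.1])) (array([28.3 , -0.1 , 10.95]), array([0.1, 0. , 0.1]))
```

View pics/w1.png

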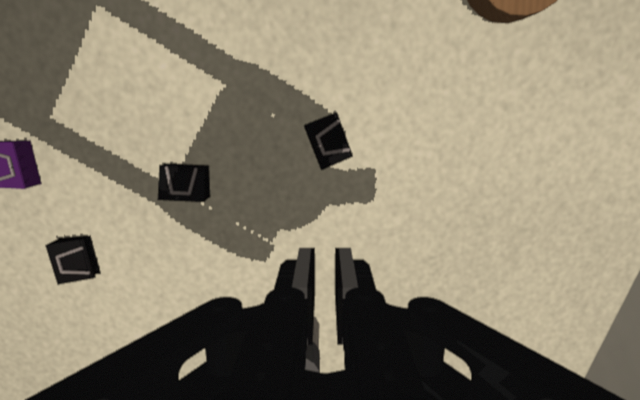

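View pics/t1.png

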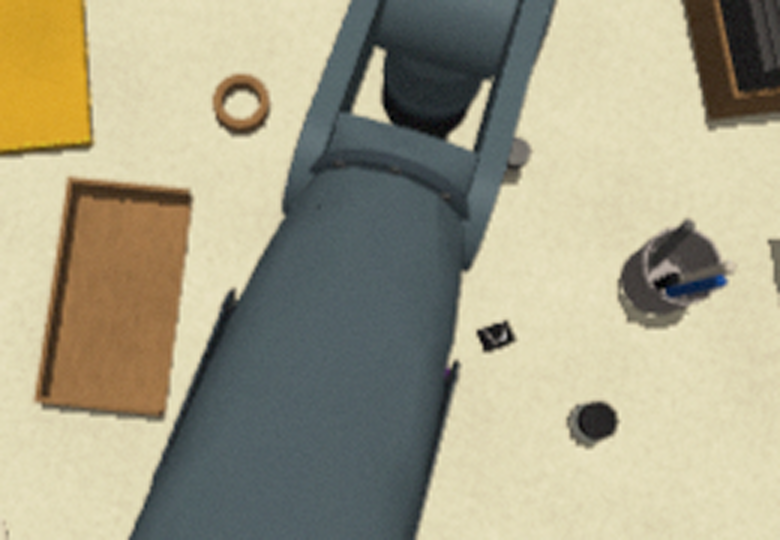

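The wrist view matches the calibration. clip_a is at (328,140), the other two black clips are at (184,182) and (73,258), and the purple one at (12,165) stays out of it. I'll lower behind clip_a.

>>> play_rows(series=[{"ax":0,"ay":0,"az":0,"x":-0.2,"y":-0.1,"z":5,"jaw":0.1},{"ax":0,"ay":0,"az":0,"x":-0.2,"y":-0.1,"z":8.5,"jaw":0.1},{"ax":0,"ay":0,"az":0,"x":-0.2,"y":-0.1,"z":10,"jaw":0.1},{"ax":0,"ay":0,"az":0,"x":-0.2,"y":-0.1,"z":10.7,"jaw":0.1},{"ax":0,"ay":0,"az":0,"x":-0.2,"y":-0.1,"z":10.7,"jaw":0.1}])

```text
time: 3.0
tcp_pos: [0.6948, -0.1236, 0.0145]
ee_rot: [0.001, 0.624, 0.782, 0.0]
contact_force: [-0.0, -0.3, 0.0]
gripper_width: 0.0086
```

>>> play_rows(series=[{"ax":0,"ay":0,"az":0,"x":1.2,"y":0,"z":0,"jaw":0.1},{"ax":0,"ay":0,"az":0,"x":2.4,"y":0,"z":0,"jaw":0.1},{"ax":0,"ay":0,"az":0,"x":3.6,"y":0,"z":0,"jaw":0.1},{"ax":0,"ay":0,"az":0,"x":4.8,"y":0,"z":0,"jaw":0.1},{"ax":0,"ay":0,"az":0,"x":6,"y":0,"z":0,"jaw":0.1},{"ax":0,"ay":0,"az":0,"x":7.2,"y":0,"z":0,"jaw":0.1},{"ax":0,"ay":0,"az":0,"x":8.4,"y":0,"z":0,"jaw":0.1},{"ax":0,"ay":0,"az":0,"x":9.6,"y":0,"z":0,"jaw":0.1},{"ax":0,"ay":0,"az":0,"x":10.8,"y":0,"z":0,"jaw":0.1},{"ax":0,"ay":0,"az":0,"x":12,"y":0,"z":0,"jaw":0.1}])

```text
time: 4.25
tcp_pos: [0.6672, -0.0057, 0.0133]
ee_rot: [-0.0, 0.624, 0.782, 0.0]
contact_force: [-0.7, -0.8, 0.5]
gripper_width: 0.0087
```

```bash
python3 - <<'E'
from workcell import arm,cams
from h import *
cv2.imwrite('pics/w2.png',cams.camera('wrist')[:,:,::-1])
s=arm.get_state();print(s['time'],s['tcp_pos'],move(s,(.631,.155),.014,102.8))
E
```

```text
4.3 [ 0.66669168 -0.00411264  0.01310135] (array([16.31,  0.07, -0.07]), array([-0. , -0.1,  0.1]))
```

View pics/w2.png

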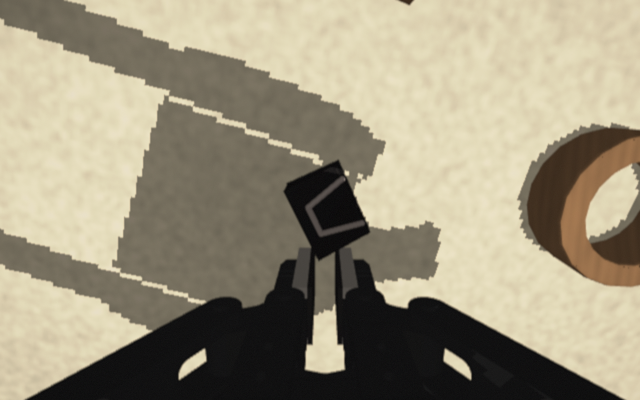

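The clip's corner has nested between the two tips, at (318,255), and it is stable there. I'll continue into the tray.

>>> play_rows(series=[{"ax":0,"ay":0,"az":0,"x":1.2,"y":0,"z":0,"jaw":0.1},{"ax":0,"ay":0,"az":0,"x":2.4,"y":0,"z":0,"jaw":0.1},{"ax":0,"ay":0,"az":0,"x":3.6,"y":0,"z":0,"jaw":0.1},{"ax":0,"ay":0,"az":0,"x":4.8,"y":0,"z":0,"jaw":0.1},{"ax":0,"ay":0,"az":0,"x":6,"y":0,"z":0,"jaw":0.1},{"ax":0,"ay":0,"az":0,"x":7.2,"y":0,"z":0,"jaw":0.1},{"ax":0,"ay":0,"az":0,"x":8.4,"y":0,"z":0,"jaw":0.1},{"ax":0,"ay":0,"az":0,"x":9.6,"y":0,"z":0,"jaw":0.1},{"ax":0,"ay":0,"az":0,"x":10.8,"y":0,"z":0,"jaw":0.1},{"ax":0,"ay":0,"az":0,"x":12,"y":0,"z":0,"jaw":0.1},{"ax":0,"ay":0,"az":0,"x":13.2,"y":0,"z":0,"jaw":0.1},{"ax":0,"ay":0,"az":0,"x":14.4,"y":0,"z":0,"jaw":0.1},{"ax":0,"ay":0,"az":0,"x":15.4,"y":0,"z":0,"jaw":0.1},{"ax":0,"ay":0,"az":0,"x":16,"y":0,"z":0,"jaw":0.1},{"ax":0,"ay":0,"az":0,"x":16,"y":0,"z":0,"jaw":0.1}])

```text
time: 6.18
tcp_pos: [0.6318, 0.1499, 0.0133]
ee_rot: [0.0, 0.624, 0.782, -0.0]
contact_force: [-0.0, -0.4, -0.1]
gripper_width: 0.0086
```

```bash
python3 - <<'E'
from workcell import arm,cams
from h import *
cv2.imwrite('pics/w3.png',cams.camera('wrist')[:,:,::-1])
s=arm.get_state();print(s['time'],s['tcp_pos'],s['contact_force'])
E
```

```text
6.225 [0.63187951 0.14958527 0.01327509] [-0.39613952 -0.83781602  0.07290186]
```

View pics/w3.png

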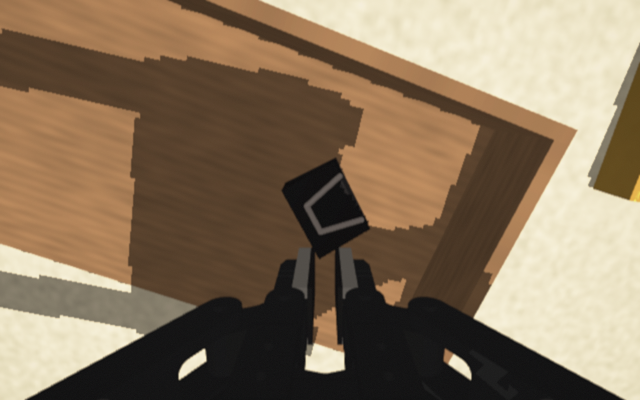

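clip_a is well inside the tray at (325,205). Next I'll back off, lift and go behind clip_b.

```bash
python3 - <<'E'
from workcell import arm,cams
from h import *
s=arm.get_state()
for p in ((.590,-.175),):
    for z in (.10,.014): print(move(s,p,z,91.5))
E
```

```text
(array([-30.72, -11.29,  -8.67]), array([ 0. ,  0. , 11.3]))
(array([-30.72, -11.29,  -0.07]), array([ 0. ,  0. , 11.3]))
```

>>> play_rows(series=[{"ax":0,"ay":0,"az":0,"x":-2,"y":0,"z":0,"jaw":0.1},{"ax":0,"ay":0,"az":0,"x":-2.5,"y":0,"z":-4,"jaw":0.1},{"ax":0,"ay":0,"az":0,"x":-3,"y":0,"z":-8,"jaw":0.1},{"ax":0,"ay":0,"az":3,"x":-7,"y":-2,"z":-8.7,"jaw":0.1},{"ax":0,"ay":0,"az":5,"x":-12,"y":-4,"z":-8.7,"jaw":0.1},{"ax":0,"ay":0,"az":7,"x":-17,"y":-6,"z":-8.7,"jaw":0.1},{"ax":0,"ay":0,"az":9,"x":-22,"y":-8,"z":-8.7,"jaw":0.1},{"ax":0,"ay":0,"az":11.3,"x":-27,"y":-10,"z":-8.7,"jaw":0.1},{"ax":0,"ay":0,"az":11.3,"x":-30.7,"y":-11.3,"z":-8.7,"jaw":0.1},{"ax":0,"ay":0,"az":11.3,"x":-30.7,"y":-11.3,"z":-8.7,"jaw":0.1}])

```text
time: 7.48
tcp_pos: [0.5891, -0.1798, 0.1006]
ee_rot: [0.001, 0.7, 0.714, -0.0]
contact_force: [0.0, 0.6, -0.2]
gripper_width: 0.0082
```

```bash
python3 - <<'E'
from workcell import arm,cams
from h import *
m=cams.camera_model('wrist')
cv2.imwrite('pics/w4.png',cams.camera('wrist')[:,:,::-1])
s=arm.get_state();print(s['time'],s['tcp_pos'],move(s,(.59,-.175),.014,91.5))
for p in ((.589,-.13,.012),(.518,-.205,.012)): print(proj(m,p).round())
E
```

```text
7.525 [ 0.5891966  -0.17776533  0.10035846] (array([0.28, 0.08, 8.64]), array([ 0. ,  0. , -0.2]))
[327. 134.]
[219. 246.]
```

View pics/w4.png

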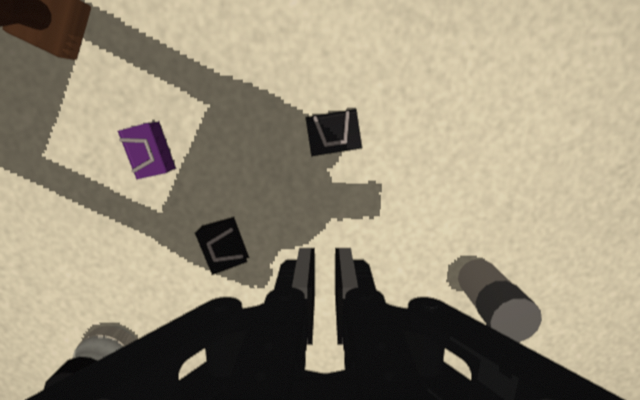

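clip_b is at (334,132), about 4 mm right of the tool line, so I'll correct for that, lower and push. The distance to y = 0.16 is about 33.5 cm.

>>> play_rows(series=[{"ax":0,"ay":0,"az":0,"x":0,"y":0.4,"z":4,"jaw":0.1},{"ax":0,"ay":0,"az":0,"x":0,"y":0.4,"z":7.5,"jaw":0.1},{"ax":0,"ay":0,"az":0,"x":0,"y":0.4,"z":8.6,"jaw":0.1},{"ax":0,"ay":0,"az":0,"x":0,"y":0.4,"z":8.6,"jaw":0.1},{"ax":0,"ay":0,"az":0,"x":1.2,"y":0.4,"z":8.6,"jaw":0.1},{"ax":0,"ay":0,"az":0,"x":2.4,"y":0.4,"z":8.6,"jaw":0.1},{"ax":0,"ay":0,"az":0,"x":3.6,"y":0.4,"z":8.6,"jaw":0.1},{"ax":0,"ay":0,"az":0,"x":4.8,"y":0.4,"z":8.6,"jaw":0.1},{"ax":0,"ay":0,"az":0,"x":6,"y":0.4,"z":8.6,"jaw":0.1},{"ax":0,"ay":0,"az":0,"x":7.2,"y":0.4,"z":8.6,"jaw":0.1},{"ax":0,"ay":0,"az":0,"x":8.4,"y":0.4,"z":8.6,"jaw":0.1},{"ax":0,"ay":0,"az":0,"x":9.6,"y":0.4,"z":8.6,"jaw":0.1},{"ax":0,"ay":0,"az":0,"x":10.8,"y":0.4,"z":8.6,"jaw":0.1},{"ax":0,"ay":0,"az":0,"x":12,"y":0.4,"z":8.6,"jaw":0.1},{"ax":0,"ay":0,"az":0,"x":13.2,"y":0.4,"z":8.6,"jaw":0.1},{"ax":0,"ay":0,"az":0,"x":14.4,"y":0.4,"z":8.6,"jaw":0.1},{"ax":0,"ay":0,"az":0,"x":15.6,"y":0.4,"z":8.6,"jaw":0.1}])

```text
time: 9.65
tcp_pos: [0.5897, -0.018, 0.0143]
ee_rot: [-0.0, 0.698, 0.716, 0.0]
contact_force: [-0.1, -0.4, 0.8]
gripper_width: 0.0085
```

```bash
python3 - <<'E'
from workcell import arm,cams
from h import *
cv2.imwrite('pics/w5.png',cams.camera('wrist')[:,:,::-1])
s=arm.get_state();print(s['time'],s['tcp_pos'],s['contact_force'],move(s,(.585,.16),.014,91.5))
E
```

```text
9.7 [ 0.58939683 -0.01664455  0.01420038] [-0.03161498  1.55363064  0.88059749] (array([17.67,  0.04,  0.03]), array([-0. , -0. ,  0.1]))
```

View pics/w5.png

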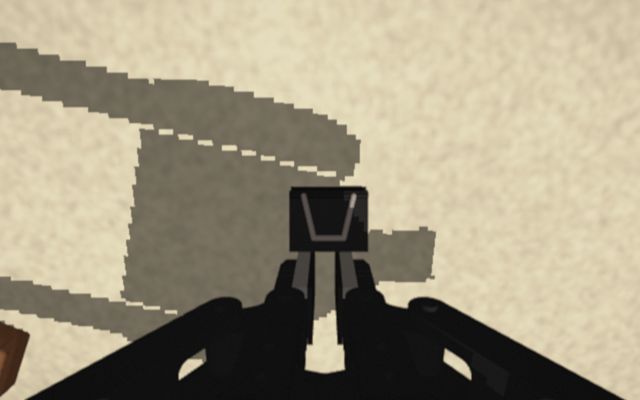

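clip_b now sits flush and centred on both tips, at (328,218). I'll continue into the tray.

>>> play_rows(series=[{"ax":0,"ay":0,"az":0,"x":1.2,"y":0,"z":0,"jaw":0.1},{"ax":0,"ay":0,"az":0,"x":2.4,"y":0,"z":0,"jaw":0.1},{"ax":0,"ay":0,"az":0,"x":3.6,"y":0,"z":0,"jaw":0.1},{"ax":0,"ay":0,"az":0,"x":4.8,"y":0,"z":0,"jaw":0.1},{"ax":0,"ay":0,"az":0,"x":6,"y":0,"z":0,"jaw":0.1},{"ax":0,"ay":0,"az":0,"x":7.2,"y":0,"z":0,"jaw":0.1},{"ax":0,"ay":0,"az":0,"x":8.4,"y":0,"z":0,"jaw":0.1},{"ax":0,"ay":0,"az":0,"x":9.6,"y":0,"z":0,"jaw":0.1},{"ax":0,"ay":0,"az":0,"x":10.8,"y":0,"z":0,"jaw":0.1},{"ax":0,"ay":0,"az":0,"x":12,"y":0,"z":0,"jaw":0.1},{"ax":0,"ay":0,"az":0,"x":13.2,"y":0,"z":0,"jaw":0.1},{"ax":0,"ay":0,"az":0,"x":14.4,"y":0,"z":0,"jaw":0.1},{"ax":0,"ay":0,"az":0,"x":15.6,"y":0,"z":0,"jaw":0.1},{"ax":0,"ay":0,"az":0,"x":16.8,"y":0,"z":0,"jaw":0.1},{"ax":0,"ay":0,"az":0,"x":17.6,"y":0,"z":0,"jaw":0.1},{"ax":0,"ay":0,"az":0,"x":17.6,"y":0,"z":0,"jaw":0.1}])

```text
time: 11.7
tcp_pos: [0.5849, 0.1577, 0.0143]
ee_rot: [0.0, 0.697, 0.717, 0.0]
contact_force: [1.0, -0.8, 0.4]
gripper_width: 0.0086
```

```bash
python3 - <<'E'
from workcell import arm,cams
from h import *
cv2.imwrite('pics/w6.png',cams.camera('wrist')[:,:,::-1])
s=arm.get_state();print(s['time'],s['tcp_pos'],s['contact_force'])
a=np.radians(75)
p=np.array([.518,-.205])-.045*np.array([np.cos(a),np.sin(a)]);print(p)
for z in (.10,.014): print(move(s,p,z,75))
E
```

```text
11.75 [0.58495676 0.15728485 0.01424628] [-0.03050352  1.1263697  -0.3426073 ]
[ 0.50635314 -0.24846666]
(array([-40.35,  -8.96,  -8.57]), array([-0. ,  0. , 16.5]))
(array([-4.035e+01, -8.950e+00,  3.000e-02]), array([-0. ,  0. , 16.5]))
```

View pics/w6.png

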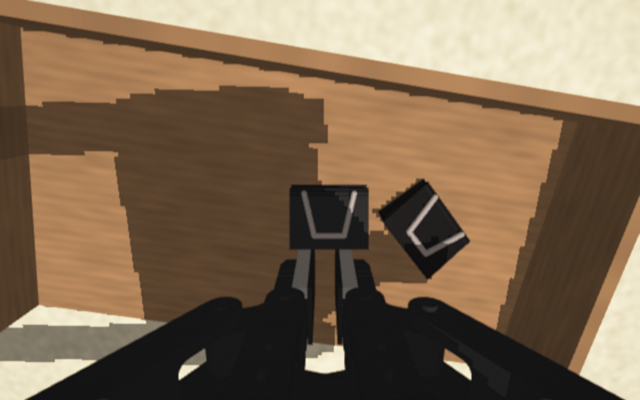

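Both clips are inside, at (328,218) and (425,228). Now clip_c.

>>> play_rows(series=[{"ax":0,"ay":0,"az":0,"x":-2,"y":0,"z":0,"jaw":0.1},{"ax":0,"ay":0,"az":0,"x":-2.5,"y":0,"z":-4,"jaw":0.1},{"ax":0,"ay":0,"az":0,"x":-3,"y":0,"z":-8,"jaw":0.1},{"ax":0,"ay":0,"az":3,"x":-7.5,"y":-1,"z":-8.6,"jaw":0.1},{"ax":0,"ay":0,"az":5,"x":-12.5,"y":-2,"z":-8.6,"jaw":0.1},{"ax":0,"ay":0,"az":7,"x":-17.5,"y":-3,"z":-8.6,"jaw":0.1},{"ax":0,"ay":0,"az":9,"x":-22.5,"y":-4.5,"z":-8.6,"jaw":0.1},{"ax":0,"ay":0,"az":11,"x":-27.5,"y":-6,"z":-8.6,"jaw":0.1},{"ax":0,"ay":0,"az":13,"x":-32.5,"y":-7.5,"z":-8.6,"jaw":0.1},{"ax":0,"ay":0,"az":15,"x":-37,"y":-8.5,"z":-8.6,"jaw":0.1},{"ax":0,"ay":0,"az":16.5,"x":-40.3,"y":-9,"z":-8.6,"jaw":0.1},{"ax":0,"ay":0,"az":16.5,"x":-40.3,"y":-9,"z":-8.6,"jaw":0.1}])

```text
time: 13.25
tcp_pos: [0.5045, -0.252, 0.1005]
ee_rot: [0.001, 0.795, 0.607, -0.0]
contact_force: [-0.0, 0.2, 0.9]
gripper_width: 0.0088
```

```bash
python3 - <<'E'
from workcell import arm,cams
from h import *
m=cams.camera_model('wrist')
im=cams.camera('wrist')[:,:,::-1];cv2.imwrite('pics/w7.png',im)
s=arm.get_state();print(s['time'],s['tcp_pos'],s['contact_force'])
for p in ((.518,-.205,.012),(.473,-.142,.01)): print(proj(m,p).round())
g=im.max(axis=2)
mask=(g<45).astype(np.uint8)*255; mask[240:]=0
n,l,st,ce=cv2.connectedComponentsWithStats(mask)
for i in range(1,n):
    if st[i,4]>300: print(ce[i].round(),st[i],ray(m,ce[i],.013).round(4))
hsv=cv2.cvtColor(im,cv2.COLOR_BGR2HSV);k=cv2.inRange(hsv,(130,100,30),(165,255,255))
c=max(cv2.findContours(k,0,1)[0],key=cv2.contourArea)
print('purple',[ray(m,p,.01).round(3).tolist() for p in cv2.boxPoints(cv2.minAreaRect(c))])
print(move(s,(.506,-.2485),.014,75))
E
```

```text
13.3 [ 0.50458556 -0.2502287   0.10023464] [-0.28096037 -0.06267219 -0.87987485]
[326. 136.]
[223.  50.]
[323. 139.] [300 107  57  63 928] [ 0.5158 -0.2065]
[334. 134.] [319 117  33  32 556] [ 0.5231 -0.2053]
purple [[0.459, -0.129], [0.481, -0.124], [0.491, -0.156], [0.468, -0.162]]
(array([0.2 , 0.09, 8.62]), array([-0. ,  0. , -0.2]))
```

View pics/w7.png

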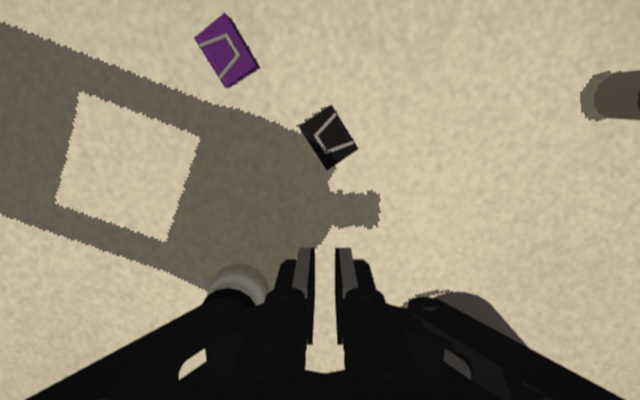

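clip_c is at (328,137), centred ahead of the tips, and the purple one is at (227,50), about 38 mm to the side of the push line. I'll lower and push at 75° to clear it.

>>> play_rows(series=[{"ax":0,"ay":0,"az":0,"x":0,"y":0.1,"z":4,"jaw":0.1},{"ax":0,"ay":0,"az":0,"x":0,"y":0.1,"z":7.5,"jaw":0.1},{"ax":0,"ay":0,"az":0,"x":0,"y":0.1,"z":8.6,"jaw":0.1},{"ax":0,"ay":0,"az":0,"x":0,"y":0.1,"z":8.6,"jaw":0.1},{"ax":0,"ay":0,"az":0,"x":1.2,"y":0.1,"z":8.6,"jaw":0.1},{"ax":0,"ay":0,"az":0,"x":2.4,"y":0.1,"z":8.6,"jaw":0.1},{"ax":0,"ay":0,"az":0,"x":3.6,"y":0.1,"z":8.6,"jaw":0.1},{"ax":0,"ay":0,"az":0,"x":4.8,"y":0.1,"z":8.6,"jaw":0.1},{"ax":0,"ay":0,"az":0,"x":6,"y":0.1,"z":8.6,"jaw":0.1},{"ax":0,"ay":0,"az":0,"x":7.2,"y":0.1,"z":8.6,"jaw":0.1},{"ax":0,"ay":0,"az":0,"x":8.4,"y":0.1,"z":8.6,"jaw":0.1},{"ax":0,"ay":0,"az":0,"x":9.6,"y":0.1,"z":8.6,"jaw":0.1},{"ax":0,"ay":0,"az":0,"x":10.8,"y":0.1,"z":8.6,"jaw":0.1},{"ax":0,"ay":0,"az":0,"x":12,"y":0.1,"z":8.6,"jaw":0.1},{"ax":0,"ay":0,"az":0,"x":13.2,"y":0.1,"z":8.6,"jaw":0.1},{"ax":0,"ay":0,"az":0,"x":14.4,"y":0.1,"z":8.6,"jaw":0.1},{"ax":0,"ay":0,"az":0,"x":14.4,"y":0.1,"z":8.6,"jaw":0.1}])

```text
time: 15.42
tcp_pos: [0.544, -0.1083, 0.0142]
ee_rot: [-0.0, 0.793, 0.609, -0.0]
contact_force: [-0.1, -0.3, 0.5]
gripper_width: 0.0086
```

```bash
python3 - <<'E'
from workcell import arm,cams
from h import *
m=cams.camera_model('wrist')
im=cams.camera('wrist')[:,:,::-1];cv2.imwrite('pics/w8.png',im)
s=arm.get_state();print(s['time'],s['tcp_pos'],s['contact_force'])
E
```

```text
15.475 [ 0.54395758 -0.10883833  0.01422347] [-0.43433328 -0.32492627  0.85483297]
```

View pics/w8.png

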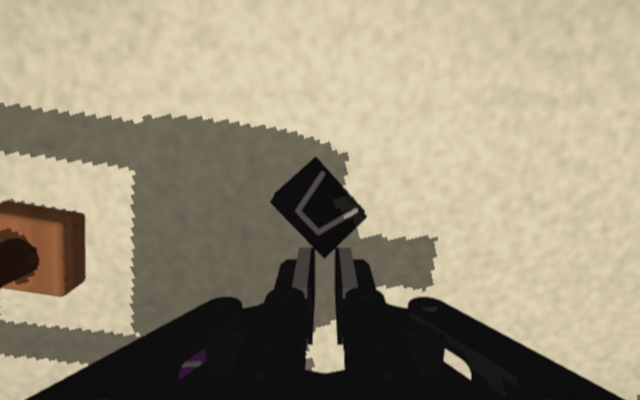

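The clip is nested again at (320,207) and is past the purple one. Next I'll back off, re-aim at about 98° and push it into the free left part of the tray.

```bash
python3 - <<'E'
from workcell import arm,cams
from h import *
s=arm.get_state()
print(move(s,(.5595,-.127),.014,97.9),move(s,(.519,.160),.014,97.9))
E
```

```text
(array([-1.35,  1.97,  0.02]), array([ -0. ,   0. , -22.8])) (array([ 2.533e+01, -9.340e+00,  2.000e-02]), array([ -0. ,   0. , -22.8]))
```

>>> play_rows(series=[{"ax":0,"ay":0,"az":0,"x":-1.5,"y":0,"z":0,"jaw":0.1},{"ax":0,"ay":0,"az":-8,"x":-1.5,"y":1,"z":0,"jaw":0.1},{"ax":0,"ay":0,"az":-16,"x":-1.4,"y":2,"z":0,"jaw":0.1},{"ax":0,"ay":0,"az":-22.8,"x":-1.4,"y":2,"z":0,"jaw":0.1},{"ax":0,"ay":0,"az":-22.8,"x":-1.4,"y":2,"z":0,"jaw":0.1}])

```text
time: 16.1
tcp_pos: [0.5593, -0.1293, 0.0142]
ee_rot: [0.0, 0.658, 0.753, -0.0]
contact_force: [-0.1, 0.3, -0.1]
gripper_width: 0.0087
```

```bash
python3 - <<'E'
from workcell import arm,cams
from h import *
im=cams.camera('wrist')[:,:,::-1];cv2.imwrite('pics/w9.png',im)
s=arm.get_state();print(s['time'],s['tcp_pos'],s['contact_force'],move(s,(.519,.160),.014,97.9))
E
```

```text
16.15 [ 0.5592797  -0.12909096  0.01422059] [ 0.02200385 -0.31182693 -0.85643684] (array([ 2.919e+01, -1.600e-01,  2.000e-02]), array([-0. ,  0. , -0.3]))
```

View pics/w9.png

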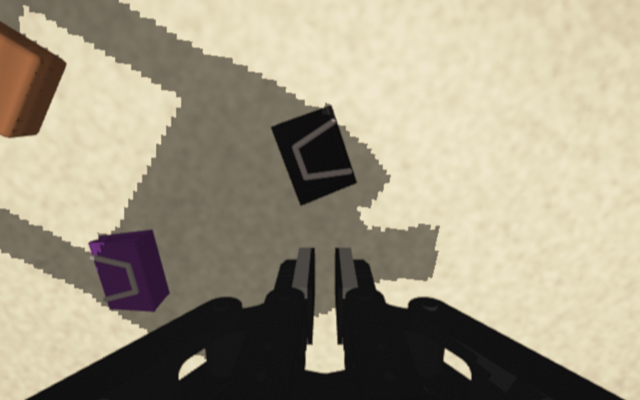

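clip_c is at (314,155), about 5 mm left of the tool line, so I'll shift y by −0.5 cm and push.

>>> play_rows(series=[{"ax":0,"ay":0,"az":0,"x":0.5,"y":-0.5,"z":0,"jaw":0.1},{"ax":0,"ay":0,"az":0,"x":1.5,"y":-0.5,"z":0,"jaw":0.1},{"ax":0,"ay":0,"az":0,"x":2.7,"y":-0.5,"z":0,"jaw":0.1},{"ax":0,"ay":0,"az":0,"x":3.9,"y":-0.5,"z":0,"jaw":0.1},{"ax":0,"ay":0,"az":0,"x":5.1,"y":-0.5,"z":0,"jaw":0.1},{"ax":0,"ay":0,"az":0,"x":6.3,"y":-0.5,"z":0,"jaw":0.1},{"ax":0,"ay":0,"az":0,"x":7.5,"y":-0.5,"z":0,"jaw":0.1},{"ax":0,"ay":0,"az":0,"x":8.7,"y":-0.5,"z":0,"jaw":0.1},{"ax":0,"ay":0,"az":0,"x":9.9,"y":-0.5,"z":0,"jaw":0.1},{"ax":0,"ay":0,"az":0,"x":11.1,"y":-0.5,"z":0,"jaw":0.1},{"ax":0,"ay":0,"az":0,"x":12.3,"y":-0.5,"z":0,"jaw":0.1},{"ax":0,"ay":0,"az":0,"x":13.5,"y":-0.5,"z":0,"jaw":0.1},{"ax":0,"ay":0,"az":0,"x":14.7,"y":-0.5,"z":0,"jaw":0.1}])

```text
time: 17.77
tcp_pos: [0.5346, 0.0178, 0.0143]
ee_rot: [0.0, 0.657, 0.754, 0.0]
contact_force: [1.1, -0.4, -0.9]
gripper_width: 0.0086
```

```bash
python3 - <<'E'
from workcell import arm,cams
from h import *
im=cams.camera('wrist')[:,:,::-1];cv2.imwrite('pics/w10.png',im)
s=arm.get_state();print(s['time'],s['tcp_pos'],s['contact_force'],move(s,(.514,.160),.014,97.9))
E
```

```text
17.825 [0.53406376 0.01900032 0.01415685] [-0.39561622  1.77571267 -0.5703931 ] (array([14.24, -0.06,  0.03]), array([-0., -0., -0.]))
```

View pics/w10.png

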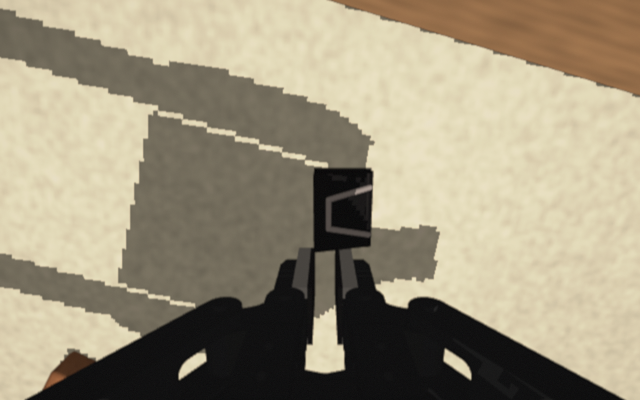

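The clip is flush but off-centre, at (343,208), so I'll back off 5 mm, shift +0.7 cm in y and continue.

>>> play_rows(series=[{"ax":0,"ay":0,"az":0,"x":-1,"y":0,"z":0,"jaw":0.1},{"ax":0,"ay":0,"az":0,"x":-1,"y":0.7,"z":0,"jaw":0.1},{"ax":0,"ay":0,"az":0,"x":-0.5,"y":0.7,"z":0,"jaw":0.1},{"ax":0,"ay":0,"az":0,"x":0.5,"y":0.7,"z":0,"jaw":0.1},{"ax":0,"ay":0,"az":0,"x":1.5,"y":0.7,"z":0,"jaw":0.1},{"ax":0,"ay":0,"az":0,"x":2.7,"y":0.7,"z":0,"jaw":0.1},{"ax":0,"ay":0,"az":0,"x":3.9,"y":0.7,"z":0,"jaw":0.1},{"ax":0,"ay":0,"az":0,"x":5.1,"y":0.7,"z":0,"jaw":0.1},{"ax":0,"ay":0,"az":0,"x":6.3,"y":0.7,"z":0,"jaw":0.1},{"ax":0,"ay":0,"az":0,"x":7.5,"y":0.7,"z":0,"jaw":0.1},{"ax":0,"ay":0,"az":0,"x":8.7,"y":0.7,"z":0,"jaw":0.1},{"ax":0,"ay":0,"az":0,"x":9.9,"y":0.7,"z":0,"jaw":0.1},{"ax":0,"ay":0,"az":0,"x":11.1,"y":0.7,"z":0,"jaw":0.1},{"ax":0,"ay":0,"az":0,"x":12.3,"y":0.7,"z":0,"jaw":0.1},{"ax":0,"ay":0,"az":0,"x":13.5,"y":0.7,"z":0,"jaw":0.1},{"ax":0,"ay":0,"az":0,"x":14.2,"y":0.7,"z":0,"jaw":0.1},{"ax":0,"ay":0,"az":0,"x":14.2,"y":0.7,"z":0,"jaw":0.1}])

```text
time: 19.95
tcp_pos: [0.5221, 0.1591, 0.0143]
ee_rot: [-0.0, 0.657, 0.754, -0.0]
contact_force: [-0.0, -0.4, 0.8]
gripper_width: 0.0083
```

```bash
python3 - <<'E'
from workcell import arm,cams
from h import *
im=cams.camera('wrist')[:,:,::-1];cv2.imwrite('pics/w11.png',im)
s=arm.get_state();print(s['time'],s['tcp_pos'],s['contact_force'])
E
```

```text
20.0 [0.52223192 0.15874426 0.01427068] [-0.69433331 -0.17854417  1.00799592]
```

View pics/w11.png

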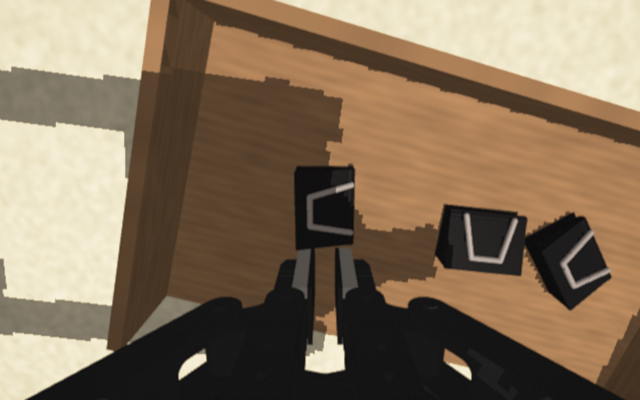

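All three are inside, at (325,207), (487,240) and (568,260). I'll back off, lift and move clear for a final top view.

>>> play_rows(series=[{"ax":0,"ay":0,"az":0,"x":-2,"y":0,"z":0,"jaw":0.1},{"ax":0,"ay":0,"az":0,"x":-2.5,"y":0,"z":-4,"jaw":0.1},{"ax":0,"ay":0,"az":0,"x":-3,"y":0,"z":-9,"jaw":0.1},{"ax":0,"ay":0,"az":0,"x":-5,"y":-1,"z":-14,"jaw":0.1},{"ax":0,"ay":0,"az":0,"x":-9,"y":-3,"z":-18,"jaw":0.1},{"ax":0,"ay":0,"az":0,"x":-14,"y":-5,"z":-19,"jaw":0.1},{"ax":0,"ay":0,"az":0,"x":-19,"y":-7,"z":-19,"jaw":0.1},{"ax":0,"ay":0,"az":0,"x":-24,"y":-9,"z":-19,"jaw":0.1},{"ax":0,"ay":0,"az":0,"x":-29,"y":-11,"z":-19,"jaw":0.1},{"ax":0,"ay":0,"az":0,"x":-32,"y":-12,"z":-19,"jaw":0.1},{"ax":0,"ay":0,"az":0,"x":-32,"y":-12,"z":-19,"jaw":0.1}])

```text
time: 21.38
tcp_pos: [0.4463, -0.1771, 0.2044]
ee_rot: [0.0, 0.659, 0.752, -0.0]
contact_force: [0.4, 0.7, -0.1]
gripper_width: 0.0088
```

```bash
python3 - <<'E'
from workcell import arm,cams
from h import *
s=arm.get_state();print(s['time'],s['tcp_pos'],s['contact_force'])
im=cams.camera('top')[:,:,::-1].copy();m=cams.camera_model('top')
cv2.imwrite('pics/t12.png',cv2.resize(im[120:275,215:465],None,fx=3.2,fy=3.2,interpolation=cv2.INTER_CUBIC))
cv2.imwrite('pics/s12.png',cams.camera('scene')[:,:,::-1])
g=im.max(axis=2);mask=(g<50).astype(np.uint8)*255;mask[:160]=0;mask[260:]=0;mask[:,:225]=0;mask[:,300:]=0
n,l,st,ce=cv2.connectedComponentsWithStats(mask)
o=np.array([.5567,.1125]);ex=np.array([.9926,-.1218]);ey=np.array([.1218,.9926])
for i in range(1,n):
    if st[i,4]>15:
        ys,xs=np.where(l==i);Q=np.array([ray(m,p,.014) for p in zip(xs,ys)])-o
        print(ce[i].round(1),st[i,4],'tray xy mm mean',(1e3*np.array([Q@ex,Q@ey]).mean(1)).round(),'y range',(1e3*(Q@ey)).min().round(),(1e3*(Q@ey)).max().round())
a=cv2.imread('pics/top0.png')
for nm,(u,v) in dict(stamp=(341,253),jar=(418,250),glue=(390,162),tape=(300,144),cup=(443,200),purple=(364,237),sharp=(200,261)).items():
    b=10; print(nm,cv2.absdiff(a[v-b:v+b,u-b:u+b],im[v-b:v+b,u-b:u+b]).max())
E
```

```text
21.375 [ 0.44631345 -0.17712933  0.20440309] [ 0.44404752  0.70572813 -0.06539079]
[260.4 192. ] 34 tray xy mm mean [56. 68.] y range 54.0 85.0
[259.7 204.2] 28 tray xy mm mean [17. 65.] y range 57.0 76.0
[257.2 226.5] 33 tray xy mm mean [-52.  64.] y range 52.0 81.0
stamp 23
jar 158
glue 22
tape 22
cup 25
purple 159
sharp 23
```

View pics/t12.png

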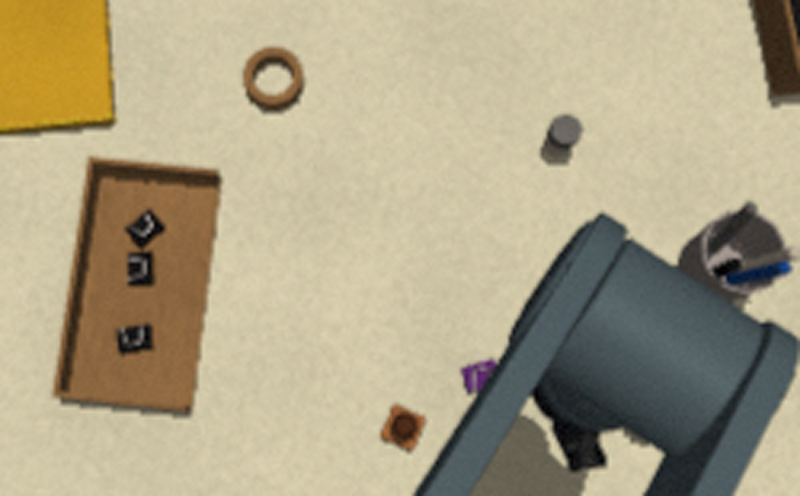

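View pics/s12.png

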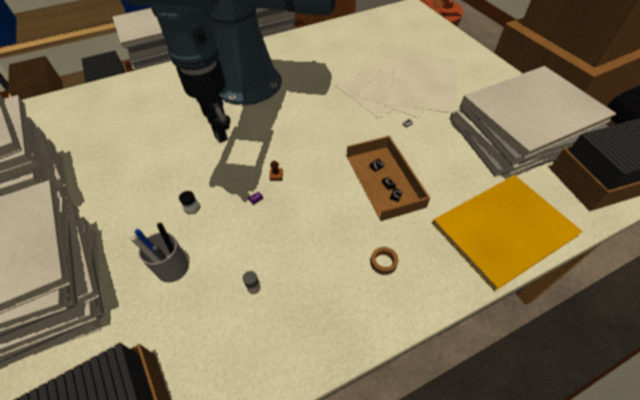

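All three clips are in the tray, with their nearest edges at least 50 mm in from the open side. The jar (188,201) and the purple clip (255,198) are hidden from the top camera, but in the scene view they are where they were at the start. I'm handing in.

```bash
python3 -c "
from workcell import arm
print(arm.close_job(), arm.get_state()['time'])"
```

```text
the job is handed in; nothing more can be done
the job is handed in; nothing more can be done
```

All three black binder clips are in the tray. I pushed each one there with the nearly closed fingertips, taking clip_c the long way round the purple look-alike. The job was handed in after about 21 s of the 69 s allowed.

- **Clips:** The last top view puts their centres at tray (x, y) of about (56, 68), (17, 65) and (−52, 64) mm. Every clip lies at least 50 mm inside the open edge.
- **Other things:** The stamp, glue stick, tape roll, marker cup and sharpener look unchanged from the first top view. The arm hid the ink jar and the purple clip from the top camera. I checked those two only by eye in the scene view, where they stand as before.
- **Forces:** Every force reading I took was below 3 N. These came at the end of each move, not continuously.
- **Failed or off target:** The first move call was refused as invalid input, and nothing moved. clip_c drifted about 7 mm off-centre on the fingertips partway, so I backed off, re-centred and carried on.

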